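Present a mounted specimen and its reference ball over the viewing lamp

ROBOT

A 6-joint arm with a two-finger parallel gripper is mounted at the origin on the work surface. World frame = base frame: x ahead of the robot, y to its left, z up, the work surface at z = 0. Lengths are in m, angles in rad, forces in N, time in s.
With the tool pointing down it reaches from about 0.3 to 0.875 m from the base axis. Payload 6.4 kg.
Tool frame: the origin (TCP) lies at the very end of the fingers, on their centre line; the grasp point (between the pads) lies 19 mm behind it; z points along the fingers, y is the line along which they close (so a half turn about z gives the same grasp; the last joint's range is limited). The gripper opens to 85 mm and grips with 20 to 120 N. Pads are 22 mm wide; open, the fingers measure 114 mm over their backs; the gripper's body (76 mm by 85 mm) begins 54 mm behind the grasp point. The pads swing forward as they close: fully open they stand 13 mm farther back than shut.
Start: joints at [1.096, 0.181, 1.607, -0, 1.354, -0.206], TCP at [0.153, 0.554, 0.231] pointing down, gripper open.
Joint ranges: [-2.99, 2.99], [-0.89, 2.07], [0.3, 2.58], [-1.14, 4.28], [0, 2.63], [-3.12, 3.12]. Speed limits (rad/s): [2.57, 2.57, 3.01, 3.14, 3.14, 3.14].

INTERFACE

Orientations are given as a unit quaternion [w, x, y, z].
In Python, from bench import ctrl, camera, calibration, order, outline_of gives the robot as it stands.
- The arm moves only by the tool move_arm, never from a script. Its argument "series" is a list that holds one entry, the list of rows, each a list of 5 numbers: the opening, from 0 (shut) to 1 (fully open), then the shift along the tool's x, y, z in mm, then the turn about the tool's z in rad. A call has exactly 10 rows; each row is the pose to reach, as a shift and turn from the pose commanded when the call began, along the tool's axes at that moment; what a row does not reach only later rows make up. A row lasts 1/12 s, in which the tool goes at most 41.7 mm and 7.16 degrees, less where a joint would pass 70% of its speed; a pose out of reach is approached as far as the arm can. A call with a gripper value outside its range is refused whole. The fingers move at their own pace and stop on an object; the grip force is fixed at half the most. Time passes only in rows, so rows that repeat a pose let the fingers close, or fill a call up. It gives the time, the measured TCP pose, the force, the opening and the grip force at its end, in the units of the state.
- ctrl.get_obs(): the state, without advancing time (a new reading comes with each control period).
- camera(name): name is "scene" or "top"; returns (picture, depth): 400x640x3 uint8, blue, green, red; 400x640 float32, m along the optical axis (not along the pixel's ray), 0 where there is no reading.
- calibration(name): a dict with "intrinsics" (3x3 intrinsics, pixels), "rvec" (rotation vector, rad) and "tvec" (3), from world to camera coordinates, as OpenCV has them. Camera axes: x right, y down, z forward; pixel columns grow to the right and rows downward; lengths in m; the calibration is good to about 2 mm. A picture is of the moment at which its call begins. calibration takes no time and is no camera call.
- order.hand_in(): hands the job in; it is judged then, once.
Trained networks look in the newest picture that a camera, given by its name, has taken for a name from the list of things; names that differ only in an ending like _2 or _b are one class to them, and where a whole thing is asked for, a point or a joint stands for the part that bears it (a point fixed in the world has none). Each returns a list of dicts, best first, with "conf" (0 to 1); they miss things now and then, are a little off and sometimes report something else, mostly with a low value. They report only what shows in the picture. A call takes as long as a camera call. They do not tell look-alikes from the thing itself.
- outline_of(target, camera): "region" (400x640 bool, what is visible of it) and "bbox" ([centre column, centre row, width, height] in pixels, round what is visible of it).
The state is a dict: "time_s": time; "q": joint angles; "dq": joint speeds; "joint_efforts": joint torques, N m; "eef_pos": TCP position; "eef_rot": TCP orientation; "wrist_force": force on the tool from outside, world axes, zero at the start; "torque": the same for the moment, N m; "opening": opening from 0.0 (shut) to 1.0 (fully open); "grasp_force": force on a finger pad.
Only numpy, scipy, OpenCV 4.12 (cv2) and the standard library are available. Lean on these libraries where they do the work, as an engineer would, in place of code of your own. Each camera call takes 0.05 s, during which the arm holds its last target. There are 200 camera calls.

TASK

Take the brass-headed specimen mount from its sloped rest and seat it fully home in the empty hole of the white sample tray, pin down and black specimen face up, while the tray stands on the bench. Then pick the tray up by its black handle and carry it to the viewing lamp without letting the loose steel ball leave its blue dish, and finish still holding the tray: level, at rest, centred over the round lit window with its underside about 8 cm above the glass, touching nothing but the gripper. Leave the other things on the bench where they are.

Things in the scene. Friction and masses are not known exactly. Their poses are not given: they have to be found in the camera images.
- mount: Specimen mount, 27 g: a round brass head (diameter 28, 14 thick) with a black disc (the specimen face, diameter 21) on its top and a centred pin below (diameter 12, 12 long, 1.5 chamfer at its foot). Origin: centre of the head's underside, where the pin begins; z points out of the black face. At the start the pin stands in the hole of the sloped rest, so z leans 30 degrees from vertical, towards the robot's side of the rest.
- mount_mid (a point): Centre of the mount's brass head, half-way up it (7 above the head's underside), axes as the mount. Grip the head across its diameter, in any direction, from its black-face side.
- rest: Fixed rest of the mount: dark base 80 x 70 x 8 (x, y, z) and an aluminium plate 60 x 60 x 16 that slopes 30 degrees, its face looking up and towards the rest's own -x. Origin: centre of its underside. The plate's hole mouth (rest_hole), diameter 13.5, 14 deep, square to the slope, lies 45 above the origin; the mount's head lies flat on the plate. It may stand to the left or right of the tray.
- tray: White sample tray 170 x 70 x 14 (x, y, z), 0.25 to 0.42 kg, loose on the bench, at any yaw. Origin: centre of its underside. An upright black handle blade 36 (along x) x 12 thick (along y) rises in its middle from 14 to 62 above the underside. The blue ball dish lies towards its +x end, the empty hole (dark bottom) towards its -x end.
- tray_grip (a point): Point in the tray's handle blade to grip, 48 above the tray's underside (14 below the blade's top), axes as the tray: close the fingers along y, across the 12 thickness.
- tray_hole (a point): Centre of the mouth of the tray's empty hole, on the tray's top face, at x = -65, y = 0, 14 above the underside; axes as the tray. The hole is 15 across with a chamfered edge and 12.5 deep, so the mount's pin goes in fully and its head rests on the tray.
- tray_dish (a point): Where the ball's centre is when it lies in the middle of its blue dish: x = 62, y = 0, 25 above the underside, axes as the tray. The dish is 34 across inside and 40 outside, stands 4.5 above the tray's top face, and its rim stands only 2.5 above its flat floor.
- ball_center (a point): Centre of the loose steel ball, diameter 18, 24 g. It rolls about inside its dish, up to 11 from the middle, and escapes over the rim if the tray is tipped about 40 degrees.
- lamp: Fixed viewing lamp: grey box 120 x 120 x 36 with a round window on top. Origin: centre of its underside. It may stand to the left or right of the tray.
- lamp_window (a point): Centre of the lamp's round lit window (diameter 80), on the glass, 40 above the bench; z up.
- petri: Bystander, to be left alone: open glass dish, diameter 90, 15 high. Origin: centre of its underside.
- pad: Bystander, to be left alone: yellow note pad 85 x 65 x 12. Origin: centre of its underside.
- slidebox: Bystander, to be left alone: green slide box with clear lid, 82 x 102 x 34. Origin: centre of its underside.
- tipbox: Bystander, to be left alone: orange pipette-tip box with clear lid, 80 x 120 x 62. Origin: centre of its underside.
- reagent: Bystander, to be left alone: amber bottle, diameter 56, 120 high. Origin: centre of its underside.
- vial_a: Bystander, to be left alone: small clear vial, white cap, diameter 24, 45 high. Origin: centre of its underside.
- vial_b: Bystander, to be left alone: small amber vial, red cap, diameter 24, 45 high. Origin: centre of its underside.
There are look-alikes about, which are no part of the job. What is meant by the mount is not purple, and is the smaller of those in its own colour.

How it is judged:
By the outcome, as a careful person would: the job done as asked, in the order asked, and still so for the second after the job is handed in, while the arm keeps its last pose, push and grip.
It also fails if it takes over 64 s, if anything falls off the work surface, if the arm or the gripper's body presses on something with over 40 N, if the wrist force passes 120 N, or if a joint passes its speed limit or range.

## Working session

There is one attempt and no reset: what is moved stays moved. The work goes in short steps, Python scripts to look and compute and a tool call to move; the robot and the scene stay as the last step left them, time stands still between calls to the robot, and variables do not carry over. Pictures are saved under pics/ and viewed, at most 10 in all, crops included, and the job is handed in when it is done.

Besides the shell and the picture viewer there is one more tool, called after ">>>" as name([rows], argument=value, ...), one row to a line, values as JSON. move_arm: Moves the arm, as the interface text tells. Its arguments: {"type":"object","properties":{"series":{"type":"array","items":{"type":"array","items":{"type":"array","items":{"type":"number"}}}}},"required":["series"]}

```bash
mkdir -p pics; ls; cat > h.py <<'E'
import numpy as np, cv2
from bench import ctrl,camera,calibration,order,outline_of
from scipy.spatial.transform import Rotation as R
def cal(n):
    c=calibration(n); return np.array(c["intrinsics"]),R.from_rotvec(np.ravel(c["rvec"])).as_matrix(),np.ravel(c["tvec"])
def cloud(n,d):
    K,Rm,t=cal(n); v,u=np.mgrid[:400,:640]
    p=np.stack([(u-K[0,2])/K[0,0]*d,(v-K[1,2])/K[1,1]*d,d],-1)
    return (p-t)@Rm
def proj(n,P):
    K,Rm,t=cal(n); c=np.atleast_2d(P)@Rm.T+t; c=c@K.T; return c[:,:2]/c[:,2:]
E
python3 - <<'E'
from h import *
for n in("scene","top"):
    p,d=camera(n); cv2.imwrite(f"pics/{n}0.png",p); np.save(f"{n}0.npy",d); 
    K,Rm,t=cal(n); print(n,K[0,0],-Rm.T@t,Rm[2])
    C=cloud(n,d)
    for o in("mount","rest","tray","lamp","tray_hole","tray_dish","ball_center","tray_grip"):
        for r in outline_of(o,n)[:4]:
            m=r["region"]&(d>0); print(o,round(r["conf"],2),np.round(r["bbox"]),np.round(np.median(C[m],0),3) if m.any() else 0)
print(ctrl.get_obs())
E
```

```text
pics
scene 369.61446720569757 [0.90963189 0.4178084  0.64779407] [-0.42512565 -0.54963341 -0.71914622]
mount 0.72 [490. 253.  25.  22.] [0.387 0.275 0.037]
mount 0.61 [443. 335.  16.  17.] [0.585 0.324 0.027]
rest 0.71 [465. 300.  54.  46.] [0.513 0.314 0.035]
tray 0.7 [325. 224.  60.  61.] [ 0.585 -0.     0.016]
tray 0.32 [443. 213.  38.  30.] [0.352 0.141 0.01 ]
lamp 0.9 [287. 146.  58.  47.] [ 0.494 -0.285  0.037]
tray_hole 0.95 [326. 227.  62.  65.] [ 0.585 -0.001  0.016]
tray_hole 0.57 [245. 198.  10.  17.] [ 0.678 -0.183  0.036]
tray_dish 0.68 [327. 225.  66.  66.] [ 0.585 -0.001  0.015]
ball_center 0.43 [341. 202.   7.   7.] [ 0.518 -0.027  0.032]
tray_grip 0.72 [328. 225.  62.  68.] [ 0.585 -0.001  0.016]
tray_grip 0.16 [201. 202.  33.  48.] [ 0.78  -0.192  0.071]
top 500.6628833255246 [ 0.34536346 -0.00792191  1.23803516] [ 0.18807572  0.0058947  -0.98213684]
mount 0.49 [199. 275.  14.  14.] [0.379 0.272 0.036]
rest 0.85 [191. 232.  36.  35.] [0.486 0.299 0.036]
rest 0.61 [398. 120.  25.  30.] [ 0.76  -0.204  0.08 ]
tray 0.78 [317. 204.  51.  75.] [ 0.565 -0.008  0.014]
lamp
[... 395 characters left out ...]
-0.007  0.014]
{'time_s': 0.9, 'q': array([ 1.09569310e+00,  1.80782487e-01,  1.60697844e+00, -3.11345732e-05,
        1.35379613e+00, -2.06321816e-01]), 'dq': array([-0.00104588, -0.00015836, -0.00049355,  0.00107536,  0.00145921,
        0.00026514]), 'joint_efforts': array([-7.80262199e-04, -4.44848514e+01, -3.51677406e+01, -2.66694178e-04,
        6.54364430e-04, -1.72941793e-05]), 'eef_pos': array([0.15271183, 0.55437658, 0.23130875]), 'eef_rot': array([2.02754665e-05, 1.33983214e-01, 9.90983601e-01, 1.16941737e-05]), 'wrist_force': array([ 0.69701183,  0.08799709, -0.572488  ]), 'torque': array([-0.03160776,  0.02837467,  0.0257132 ]), 'grasp_force': 0.0, 'opening': 0.9981079104661738}
```

View pics/scene0.png

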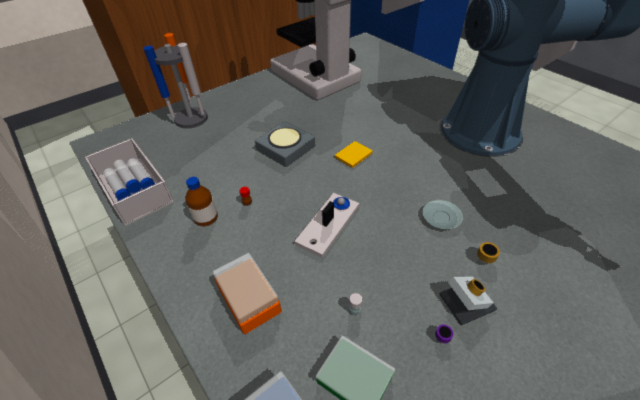

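View pics/top0.png

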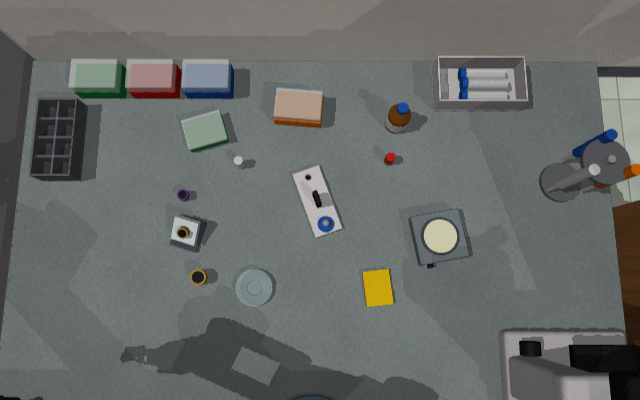

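The candidates are:
- the brass mount in the rest, at scene (477,287) and top (183,233)
- a larger brass look-alike at scene (489,252) and top (199,277)
- a purple one at scene (444,333) and top (183,195)

I choose the small brass one in the rest, and will check it in a close crop while measuring.

```bash
cat >> h.py <<'E'
def ray(n,uv,z):
    K,Rm,t=cal(n); uv=np.atleast_2d(uv); c=-Rm.T@t
    d=np.c_[(uv[:,0]-K[0,2])/K[0,0],(uv[:,1]-K[1,2])/K[1,1],np.ones(len(uv))]@Rm
    return c+d*((z-c[2])/d[:,2])[:,None]
def comp(m,seed=None,near=12):
    k,l,s,c=cv2.connectedComponentsWithStats(m.astype(np.uint8))
    if seed is None: i=1+np.argmax(s[1:,4])
    else: i=1+np.argmin(np.hypot(*(c[1:]-seed).T)+1000*(s[1:,4]<6))
    return l==i,c[i],s[i,4]
E
python3 - <<'E'
from h import *
I={n:cv2.imread(f"pics/{n}0.png") for n in("scene","top")}
def crop(n,c,w,h,s): return cv2.resize(I[n][c[1]-h//2:c[1]+h//2,c[0]-w//2:c[0]+w//2],None,fx=s,fy=s,interpolation=cv2.INTER_CUBIC)
a=np.hstack([crop("scene",(470,290),80,60,5),crop("top",(186,233),80,60,5)])
b=np.hstack([crop("scene",(328,224),100,75,4),crop("top",(318,202),100,75,4)])
b=cv2.resize(b,(800,300)); cv2.imwrite("pics/crop0.png",np.vstack([a,b]))
for n,s0,t0 in(("scene",(477,287),(328,224)),("top",(183,233),(318,202))):
    hsv=cv2.cvtColor(I[n],cv2.COLOR_BGR2HSV); H,S,V=cv2.split(hsv)
    v,u=np.mgrid[:400,:640]
    near=lambda c,r:np.hypot(u-c[0],v-c[1])<r
    br=(S>110)&(H>8)&(H<32)&near(s0,12); print(n,"brass n",br.sum(),np.c_[u[br],v[br]].mean(0))
    hull=cv2.convexHull(np.c_[u[br],v[br]].astype(np.int32)); hm=np.zeros((400,640),np.uint8); cv2.fillConvexPoly(hm,hull,1)
    ys,xs=np.nonzero(hm); w=(xs.mean(),ys.mean()); print(" headhull",w,ray(n,w,.052))
    bk=(V<60)&near(s0,10)&(hm>0); ys,xs=np.nonzero(bk); print(" black",bk.sum(),xs.mean(),ys.mean(),ray(n,(xs.mean(),ys.mean()),.0571))
    C=cloud(n,np.load(n+"0.npy"))
    pl=(S<60)&(V>110)&near(s0,22); pl,_,k=comp(pl); P=C[pl]; P=P[np.isfinite(P).all(1)]
    for _ in range(4):
        c=P.mean(0); nn=np.linalg.svd(P-c)[2][2]; nn*=np.sign(nn[2]); r=abs((P-c)@nn); P=P[r<.003]
    print(" plate",k,c,nn,np.degrees(np.arccos(nn[2])),np.degrees(np.arctan2(-nn[1],-nn[0])))
    tw=(S<70)&(V>140)&near(t0,45); tw,_,k=comp(tw); ys,xs=np.nonzero(tw)
    g=ray(n,np.c_[xs,ys],.014)[:,:2]; r=cv2.minAreaRect((g*1000).astype(np.float32)); print(" tray",k,r)
    bl=(S>150)&(H>100)&(H<125)&near(t0,40); ys,xs=np.nonzero(bl); e=cv2.fitEllipse(cv2.convexHull(np.c_[xs,ys])); print(" dish",e,ray(n,e[0],.0185))
E
```

```text
scene brass n 160 [475.4375  287.43125]
 headhull (np.float64(476.0), np.float64(287.02030456852793)) [[0.48409815 0.30986924 0.052     ]]
 black 42 478.14285714285717 284.5 [[0.48043438 0.31017201 0.0571    ]]
 plate 1004 [0.47813479 0.30994992 0.03506815] [-0.63226763  0.06923707  0.7716501 ] 39.497701893316716 -6.249328968364582
 tray 1209 ((568.0995483398438, -10.22735595703125), (170.9591827392578, 71.46878051757812), 20.291858673095703)
 dish ((340.9547424316406, 202.90806579589844), (11.836118698120117, 16.658519744873047), 85.77726745605469) [[ 0.51182915 -0.03043569  0.0185    ]]
top brass n 73 [183.50684932 231.28767123]
 headhull (np.float64(182.80672268907563), np.float64(231.83193277310923)) [[0.48508376 0.31034355 0.052     ]]
 black 45 181.55555555555554 233.13333333333333 [[0.4813755  0.31178364 0.0571    ]]
 plate 775 [0.4860294  0.32433257 0.03460548] [-0.20497548  0.8995779   0.38567429] 67.3143925058614 -77.16388376583026
 tray 1412 ((568.760009765625, -8.124435424804688), (170.6564483642578, 69.98221588134766), 20.248685836791992)
 dish ((325.44244384765625, 223.76107788085938), (14.372390747070312, 15.240214347839355), 106.1881103515625) [[ 0.50985627 -0.03012835  0.0185    ]]
```

View pics/crop0.png

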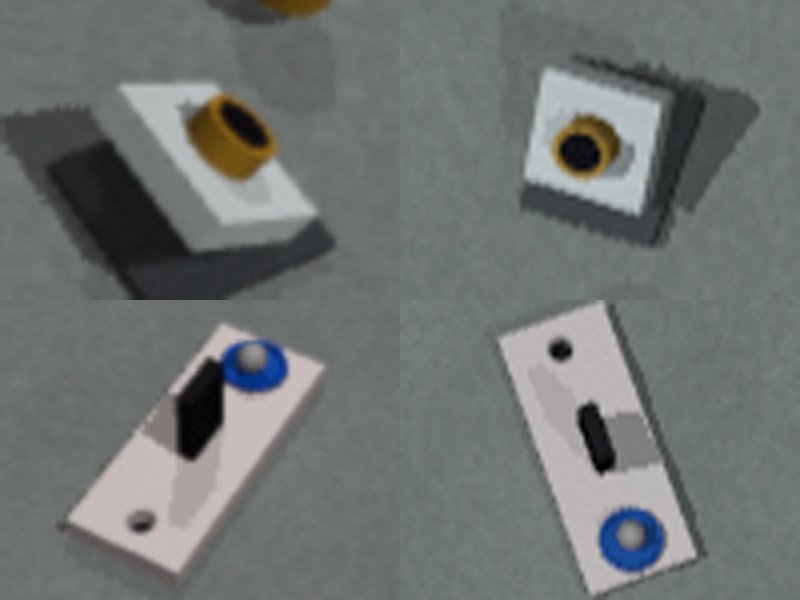

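The crop confirms the choice: the small brass head with the black face stands in the rest, at scene (477,287) and top (182,232). The tray hole is at top (307,178) and the dish at top (325,224). Next I'll fit the rest yaw from the plate corners read in the crop.

```bash
python3 - <<'E'
from h import *
from scipy.optimize import least_squares
sc=np.array([(120,85),(213,82),(318,212),(220,223)])/5+[430,260]-.4
tp=np.array([(145,68),(268,105),(240,213),(125,180)])/5+[146,203]-.4
# order: scene  (far-left?) resolved by trying cyclic orders
q=[(-30,-30),(-30,30),(30,30),(30,-30)]
def corners(p):
    x,y,a=p; n=np.array([-.5,0,.866]); e=np.array([.866,0,.5]); f=np.array([0,1,0])
    L=np.array([i*e+j*f for i,j in q])/1000+[0,0,.045]
    return L@R.from_euler('z',a).as_matrix().T+[x,y,0]
best=[]
def ms(n,obs,p):
    pr=proj(n,corners(p)); D=np.linalg.norm(pr[:,None]-obs[None],axis=2); return (pr-obs[D.argmin(1)]).ravel()
for a in(-20,-5,10):
  for names in((("scene",sc),),(("top",tp),),(("scene",sc),("top",tp))):
    r=least_squares(lambda p:np.concatenate([ms(n,o,p) for n,o in names]),[.493,.309,np.radians(a)],x_scale=[.01,.01,.1])
    print(a,[n for n,_ in names],r.x[:2].round(4),np.degrees(r.x[2]).round(1),r.cost.round(2))
E
```

```text
-20 ['scene'] [0.4871 0.308 ] -17.2 0.26
-20 ['top'] [0.488  0.3083] -17.2 0.55
-20 ['scene', 'top'] [0.4875 0.3081] -17.2 0.95
-5 ['scene'] [0.4871 0.308 ] -17.2 0.26
-5 ['top'] [0.488  0.3083] -17.2 0.55
-5 ['scene', 'top'] [0.4875 0.3081] -17.2 0.95
10 ['scene'] [0.4937 0.3029] -3.5 87.46
10 ['top'] [0.488  0.3083] -17.2 0.55
10 ['scene', 'top'] [0.4875 0.3081] -17.2 0.95
```

>>> move_arm([
  [[0.6, -378, -148, 100, 0.031], [0.6, -378, -148, 100, 0.031], [0.6, -378, -148, 100, 0.031], [0.6, -378, -148, 100, 0.031], [0.6, -378, -148, 100, 0.031], [0.6, -378, -148, 100, 0.031], [0.6, -378, -148, 100, 0.031], [0.6, -378, -148, 100, 0.031], [0.6, -378, -148, 100, 0.031], [0.6, -378, -148, 100, 0.031]],
])

```text
time_s: 1.73
eef_pos: [0.4782, 0.3107, 0.1314]
eef_rot: [0.0, 0.149, 0.989, 0.0]
wrist_force: [0.1, 1.0, 0.3]
opening: 0.599
grasp_force: 0.0
```

>>> move_arm([
  [[0.6, 1, 1, 30, 0], [0.6, 1, 1, 50, 0], [0.6, 1, 1, 65, 0], [0.6, 1, 1, 74, 0], [0.6, 1, 1, 78, 0], [0.6, 1, 1, 80, 0], [0.6, 1, 1, 82, 0], [0.6, 1, 1, 83, 0], [0.6, 1, 1, 83, 0], [0.6, 1, 1, 83, 0]],
])

```text
time_s: 2.57
eef_pos: [0.4765, 0.3137, 0.0494]
eef_rot: [0.001, 0.149, 0.989, 0.0]
wrist_force: [0.4, 0.2, 0.0]
opening: 0.599
grasp_force: 0.0
```

```bash
python3 - <<'E'
from h import *
o=[]
for n,c in(("scene",(475,285)),("top",(184,231))):
    p,d=camera(n); o.append(cv2.resize(p[c[1]-40:c[1]+40,c[0]-50:c[0]+50],(400,320),interpolation=cv2.INTER_CUBIC))
cv2.imwrite("pics/g1.png",np.hstack(o)); s=ctrl.get_obs(); print(s["eef_pos"],s["wrist_force"])
E
```

```text
[0.47641618 0.31359522 0.0492517 ] [ 0.25073999 -0.06897573  0.41707173]
```

View pics/g1.png

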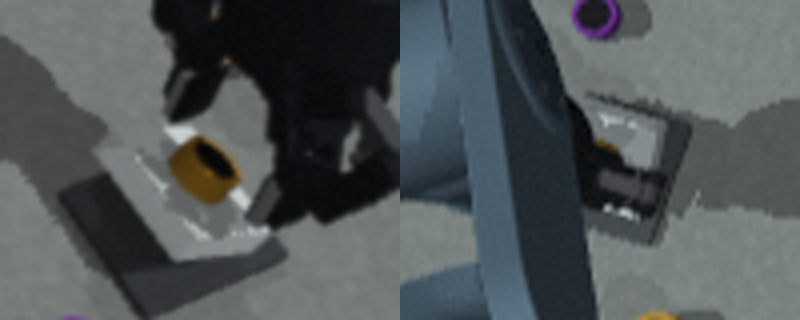

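The scene view shows the fingers on either side of the brass head, clear of the plate. I'll shift slightly and close.

>>> move_arm([
  [[0.6, -2, -1.5, 0.5, 0], [0.45, -2, -1.5, 1, 0], [0.2, -2, -1.5, 1, 0], [0.0, -2, -1.5, 1, 0], [0.0, -2, -1.5, 1, 0], [0.0, -2, -1.5, 1, 0], [0.0, -2, -1.5, 1, 0], [0.0, -2, -1.5, 1, 0], [0.0, -2, -1.5, 1, 0], [0.0, -2, -1.5, 1, 0]],
])

```text
time_s: 3.5
eef_pos: [0.4777, 0.3113, 0.048]
eef_rot: [0.0, 0.149, 0.989, -0.0]
wrist_force: [-1.5, -1.7, 5.6]
opening: 0.29
grasp_force: 58.8
```

>>> move_arm([
  [[0, 1.5, 0, -2.6, 0], [0, 3.2, 0, -5.5, 0], [0, 4.7, 0, -8.2, 0], [0, 4.7, 0, -8.2, 0], [0, 3, 0, -9.5, 0], [0, 1, 0, -10.8, 0], [0, -1, 0, -12, 0], [0, -2.6, 0, -12.7, 0], [0, -3.8, 0, -13, 0], [0, -3.8, 0, -13, 0]],
])

```text
time_s: 4.33
eef_pos: [0.4763, 0.3113, 0.0586]
eef_rot: [-0.005, 0.149, 0.989, -0.0]
wrist_force: [-12.8, 7.4, -1.1]
opening: 0.29
grasp_force: 59.5
```

```bash
python3 - <<'E'
from h import *
s=ctrl.get_obs(); print(s["eef_pos"],s["wrist_force"],s["torque"])
p,d=camera("scene"); c=(478,275); cv2.imwrite("pics/g2.png",cv2.resize(p[c[1]-40:c[1]+40,c[0]-50:c[0]+50],(600,480),interpolation=cv2.INTER_CUBIC))
E
```

```text
[0.47630947 0.31133845 0.05859535] [-12.82349121   7.36314344  -1.08429058] [1.50355283 2.19257991 0.07836807]
```

View pics/g2.png

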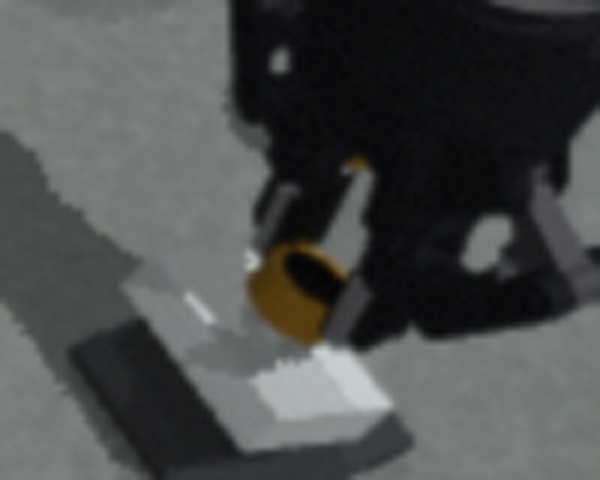

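The scene view shows the mount gripped and drawn partly out, but still tilted. The arm is compliant: there are about 15 N on it, and it lags the command by about 5 mm. I'll push further.

>>> move_arm([
  [[0, -1, 0, 0, 0], [0, -2, 0, 0, 0], [0, -3, 0, 0, 0], [0, -4, 0, 0, 0], [0, -4, 0, 0, 0], [0, -4, 0, 0, 0], [0, -4, 0, 0, 0], [0, -4, 0, 0, 0], [0, -4, 0, 0, 0], [0, -4, 0, 0, 0]],
])

```text
time_s: 5.22
eef_pos: [0.479, 0.3104, 0.0584]
eef_rot: [-0.006, 0.149, 0.989, -0.0]
wrist_force: [-14.3, 7.1, -0.1]
opening: 0.29
grasp_force: 60.7
```

>>> move_arm([
  [[0, -1, 0, -0.5, 0], [0, -2, 0, -1, 0], [0, -3, 0, -1.5, 0], [0, -3.5, 0, -1.5, 0], [0, -3.5, 0, -1.5, 0], [0, -3.5, 0, -1.5, 0], [0, -3.5, 0, -1.5, 0], [0, -3.5, 0, -1.5, 0], [0, -3.5, 0, -1.5, 0], [0, -3.5, 0, -1.5, 0]],
])

```text
time_s: 6.05
eef_pos: [0.4826, 0.3093, 0.0597]
eef_rot: [-0.006, 0.149, 0.989, -0.0]
wrist_force: [-13.7, 8.3, -1.3]
opening: 0.293
grasp_force: 59.9
```

```bash
python3 - <<'E'
from h import *
s=ctrl.get_obs(); print(s["eef_pos"],s["wrist_force"],s["torque"])
p,d=camera("scene"); c=(478,275); cv2.imwrite("pics/g3.png",cv2.resize(p[c[1]-40:c[1]+40,c[0]-50:c[0]+50],(600,480),interpolation=cv2.INTER_CUBIC))
E
```

```text
[0.48259784 0.30926881 0.05972722] [-13.71225868   8.34741055  -1.28889078] [1.57265205 2.46718943 0.04582675]
```

View pics/g3.png

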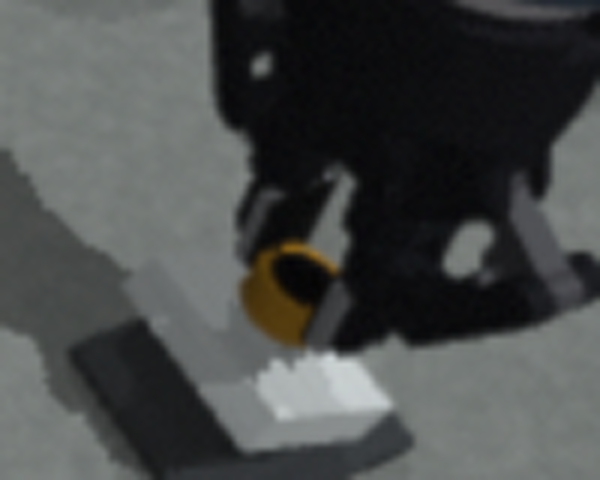

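>>> move_arm([
  [[0, 3, 0, -5, 0], [0, 5, 0, -15, 0], [0, 5, 0, -30, 0], [0, 5, 0, -45, 0], [0, 5, 0, -60, 0], [0, 5, 0, -60, 0], [0, 5, 0, -60, 0], [0, 5, 0, -60, 0], [0, 5, 0, -60, 0], [0, 5, 0, -60, 0]],
])

```text
time_s: 6.93
eef_pos: [0.4829, 0.3091, 0.121]
eef_rot: [-0.001, 0.149, 0.989, -0.0]
wrist_force: [0.0, -0.4, -0.5]
opening: 0.289
grasp_force: 60.3
```

```bash
python3 - <<'E'
from h import *
s=ctrl.get_obs(); print(s["eef_pos"],s["wrist_force"],s["eef_rot"])
p,d=camera("scene"); e=s["eef_pos"]
c=proj("scene",e+[.0067,-.002,.008])[0].astype(int); print(c)
cr=p[c[1]-30:c[1]+30,c[0]-40:c[0]+40]; cv2.imwrite("pics/g4.png",cv2.resize(cr,(800,600),interpolation=cv2.INTER_CUBIC)); cv2.imwrite("g4raw.png",p)
E
```

```text
[0.48294207 0.30912297 0.1210433 ] [ 0.02215807 -0.38767046 -0.53886984] [-7.83801706e-04  1.49397834e-01  9.88776734e-01 -4.92945056e-04]
[485 263]
```

View pics/g4.png

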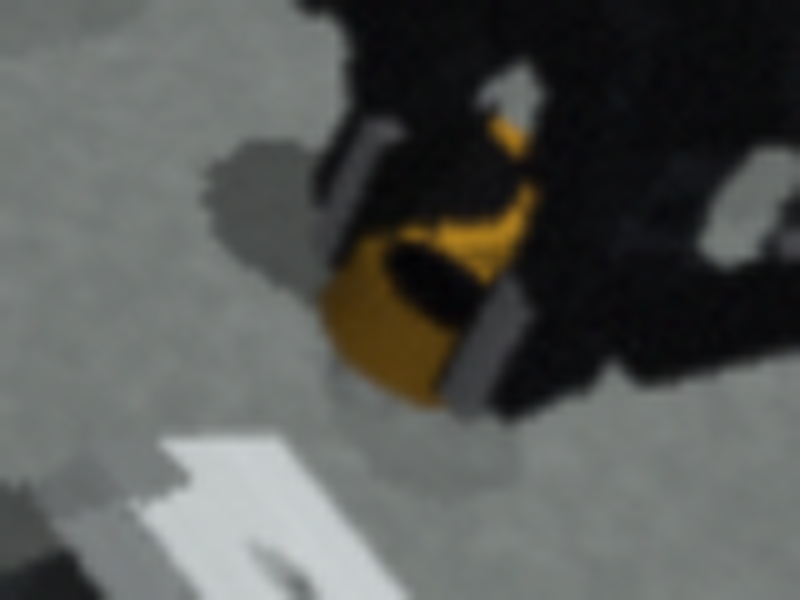

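```bash
cat >> h.py <<'E'
def overlay(p,hc,xd,tilts,s=8,w=40,h=36):
    # xd: horizontal unit direction of lean; draw face circle r14, disc r10.5, bottom circle
    out=[]; xd=np.array([*xd,0.]); yd=np.cross([0,0,1.],xd); c=proj("scene",hc)[0].astype(int)-[w//2,h//2]
    for t in tilts:
        im=cv2.resize(p[c[1]:c[1]+h,c[0]:c[0]+w],None,fx=s,fy=s,interpolation=cv2.INTER_CUBIC)
        t=np.radians(t); n=np.sin(t)*xd+np.cos(t)*np.array([0,0,1.]); e=np.cross(yd,n); a=np.linspace(0,2*np.pi,60)[:,None]
        for r,z,col in((.014,.007,(0,255,0)),(.0105,.007,(0,0,255)),(.014,-.007,(255,255,0)),(.006,-.019,(255,0,255))):
            q=hc+r*(np.cos(a)*e+np.sin(a)*yd)+z*n
            cv2.polylines(im,[((proj("scene",q)-c+.5)*s).astype(np.int32)],True,col,1)
        out.append(im)
    return np.hstack(out)
E
python3 - <<'E'
from h import *
p=cv2.imread("g4raw.png"); hc=np.array([.4829+.0067,.3091-.0021,.121+.003])
a=overlay(p,hc,(-.955,.295),(0,10),s=10); b=overlay(p,hc,(-.955,.295),(20,30),s=10)
im=np.vstack([a,b]); cv2.imwrite("pics/ov.png",cv2.resize(im,(666,600)))
E
```

```text
(no output)
```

View pics/ov.png

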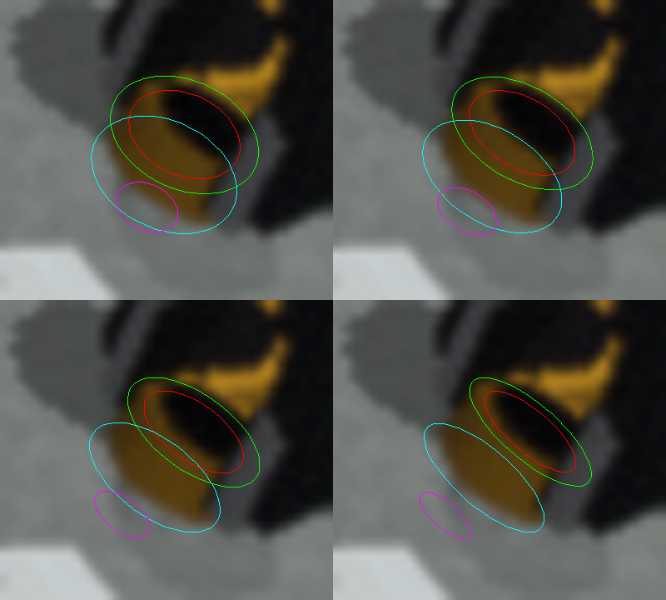

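The crop shows the black face still partly foreshortened, so the tilt is somewhere between 10 and 20°. I'll fit the tilt numerically from the depth data.

```bash
cat >> h.py <<'E'
from scipy.optimize import least_squares
def fittilt(p,d,hc0,xd):
    C=cloud("scene",d); S=cv2.cvtColor(p,cv2.COLOR_BGR2HSV); xd3=np.array([*xd,0.]); yd=np.cross([0,0,1.],xd3)
    rel=C-hc0; ly=rel@yd; lx=rel@xd3; r=np.linalg.norm(rel,axis=2)
    br=(S[...,1]>110)&(S[...,0]>8)&(S[...,0]<32)&(r<.028)&(d>0)
    k=(r<.028)&(abs(ly)<.0115)&(d>0)&(lx<.012)
    P=C[k]; isb=br[k]
    def res(q,P=P):
        c=hc0+np.array(q[:3]); t=q[3]; n=np.sin(t)*xd3+np.cos(t)*np.array([0,0,1.]); v=P-c; z=v@n; rr=np.linalg.norm(v-z[:,None]*n,axis=1)
        f=lambda R_,a,b:(lambda o:np.hypot(np.maximum(o[0],0),np.maximum(o[1],0))+np.minimum(np.maximum(o[0],o[1]),0))((rr-R_,np.maximum(z-b,a-z)))
        return np.minimum(f(.014,-.007,.007),f(.006,-.019,-.007))*1000
    out=[]
    for t0 in(0,.2,.4,-.2):
        s=least_squares(res,[0,0,0,t0],loss="cauchy",f_scale=1.,x_scale=[.003,.003,.003,.2]); out.append((s.cost,s.x))
    out.sort(key=lambda a:a[0]); 
    for c,x in out[:3]: print("n",len(P),isb.sum(),"cost",round(c,1),"dc mm",(x[:3]*1000).round(1),"along",round(float(x[:3]@xd3*1e3),1),"tilt",np.degrees(x[3]).round(1))
    return C,br,res
E
python3 - <<'E'
from h import *
p,d=camera("scene"); e=ctrl.get_obs()["eef_pos"]
fittilt(p,d,e+[.0067,-.0021,.003],(-.955,.295))
C=cloud("scene",d); c=proj("scene",e+[.0067,-.0021,.003])[0].astype(int); np.set_printoptions(linewidth=250)
print(c); print((C[c[1]-12:c[1]+22:2,c[0]-14:c[0]+14:2,2]*1000).round())
E
```

```text
n 192 131 cost 28.7 dc mm [-3.4  1.5  0.8] along 3.7 tilt 19.4
n 192 131 cost 28.7 dc mm [-3.4  1.5  0.8] along 3.7 tilt 19.4
n 192 131 cost 28.7 dc mm [-3.4  1.5  0.8] along 3.7 tilt 19.4
[484 265]
[[  2.  -0.   1.   2. 139. 142. 143. 141. 137. 135.  37.  38.  36.  38.]
 [  2.   2.   2.   2. 137. 137. 136. 132. 131. 128.  36.  38.  38.  35.]
 [  3.   0.   2. 128. 132. 131. 134. 133. 130. 127.  38.  35.  38. 169.]
 [ -0.   2.   0.   0. 128. 133. 135. 134. 133. 131. 129. 127.  30. 166.]
 [  0.   1.   1.   0. 125. 132. 136. 135. 133. 132. 131. 128. 158. 163.]
 [  0.   2.   2.  -0. 127. 130. 135. 137. 135. 132. 132. 131. 153. 157.]
 [  1.  -1.  -0.   2. 125. 130. 132. 134. 137. 135. 132. 145. 150. 152.]
 [  3.   0.   2.  -0. 122. 125. 129. 130. 132. 135. 137. 143. 146. 144.]
 [  3.   1.   2.   0. 114. 126. 125. 128. 129. 130. 134. 138. 141. 142.]
 [  1.   2.   3.   1. 109. 112. 122. 124. 126. 128. 133. 133. 133. 139.]
 [  1.   1.   2.   1.  -0. 109. 111. 110. 121. 648. 129. 130. 131. 135.]
 [  2.   2.   2.   2.   0.  -1.  -2.   2.   1.   0.   1.   1.   1.   1.]
 [ 35.  33.   1.   2.   2.   0.   1.  -1.   2.   2.   1.   2.   2.   2.]
 [ 37.  34.  31.   1.  -1.   2.   1.   1.   2.   2.   2.   0.   1.   1.]
 [ 38.  38.  35.   2.   1.   3.   0.   1.   2.   1.  -0.   2.   1.   1.]
 [ 43.  40.  35.  33.   0.   0.   1.   0.   2.  -0.  -2.   0.   2.  -0.]
 [ 44.  42.  39.  36.  32.   0.   2.   0.   1.   3.   2.   1.   2.  -0.]]
```

>>> move_arm([
  [[0, 4.5, 0, 30, 0], [0, 4.5, 0, 50, 0], [0, 4.5, 0, 60, 0], [0, 4.5, 0, 63.5, 0], [0, 4.5, 0, 63.5, 0], [0, 2, 0, 63, 0], [0, -1, 0, 62, 0], [0, -4, 0, 61, 0], [0, -7, 0, 60.5, 0], [0, -7, 0, 60.5, 0]],
])

```text
time_s: 7.87
eef_pos: [0.486, 0.3081, 0.0606]
eef_rot: [-0.005, 0.149, 0.989, -0.0]
wrist_force: [-12.3, 4.4, -0.1]
opening: 0.29
grasp_force: 60.1
```

```bash
cat > ft.py <<'E'
from h import *
p,d=camera("scene"); s=ctrl.get_obs(); e=s["eef_pos"]; print(e.round(4),s["wrist_force"].round(1))
fittilt(p,d,e+[.0067,-.0021,.003],(-.955,.295))
E
python3 ft.py
```

```text
[0.4859 0.3082 0.0606] [-12.    4.9  -0.4]
n 290 103 cost 241.3 dc mm [ 7.1 -5.   1.8] along -8.2 tilt 0.8
n 290 103 cost 241.3 dc mm [ 7.1 -5.   1.8] along -8.2 tilt 0.8
n 290 103 cost 241.3 dc mm [ 7.1 -5.   1.8] along -8.2 tilt 0.8
```

```bash
sed -i 's/k=(r<.028)/k=(((C-[.4875,.3081,.045])@np.array([-.478,.148,.866])>.0035)|(np.hypot(C[...,0]-.4875,C[...,1]-.3081)>.05))\&(r<.028)/' h.py; python3 ft.py
```

```text
[0.4859 0.3082 0.0606] [-11.6   4.9  -0.6]
n 151 103 cost 30.8 dc mm [-5.5  2.   0.8] along 5.9 tilt 8.8
n 151 103 cost 30.8 dc mm [-5.5  2.   0.8] along 5.9 tilt 8.8
n 151 103 cost 30.8 dc mm [-5.5  2.   0.8] along 5.9 tilt 8.8
```

>>> move_arm([
  [[0, -1, 0, 0, 0], [0, -2, 0, 0, 0], [0, -3, 0, 0, 0], [0, -4, 0, 0, 0], [0, -4, 0, 0, 0], [0, -4, 0, 0, 0], [0, -4, 0, 0, 0], [0, -4, 0, 0, 0], [0, -4, 0, 0, 0], [0, -4, 0, 0, 0]],
])

```text
time_s: 8.8
eef_pos: [0.4888, 0.3073, 0.0608]
eef_rot: [-0.005, 0.149, 0.989, -0.001]
wrist_force: [-15.9, 5.2, 4.5]
opening: 0.293
grasp_force: 61.0
```

```bash
python3 ft.py
```

```text
[0.4889 0.3073 0.0608] [-15.    4.9   4.5]
n 140 92 cost 35.3 dc mm [-7.3  2.3  1. ] along 7.6 tilt 4.1
n 140 92 cost 35.3 dc mm [-7.3  2.3  1. ] along 7.6 tilt 4.1
n 140 92 cost 35.3 dc mm [-7.3  2.3  1. ] along 7.6 tilt 4.1
```

>>> move_arm([
  [[0, 0, 0, -8, 0], [0, 0, 0, -16, 0], [0, 0, 0, -30, 0], [0, 0, 0, -45, 0], [0, 0, 0, -60, 0], [0, 0, 0, -60, 0], [0, 0, 0, -60, 0], [0, 0, 0, -60, 0], [0, 0, 0, -60, 0], [0, 0, 0, -60, 0]],
])

```text
time_s: 9.68
eef_pos: [0.4935, 0.3059, 0.1206]
eef_rot: [-0.001, 0.149, 0.989, -0.0]
wrist_force: [0.3, -0.1, -0.3]
opening: 0.289
grasp_force: 60.2
```

```bash
python3 ft.py
```

```text
[0.4936 0.306  0.1207] [ 0.1  0.7 -0.8]
n 166 113 cost 29.9 dc mm [-6.9  2.4  0.8] along 7.3 tilt 9.8
n 166 113 cost 29.9 dc mm [-6.9  2.4  0.8] along 7.3 tilt 9.8
n 166 113 cost 29.9 dc mm [-6.9  2.4  0.8] along 7.3 tilt 9.8
```

>>> move_arm([
  [[0, -213.5, -239, 20, 0], [0, -213.5, -239, 20, 0], [0, -213.5, -239, 20, 0], [0, -213.5, -239, 20, 0], [0, -213.5, -239, 20, 0], [0, -213.5, -239, 20, 0], [0, -213.5, -239, 20, 0], [0, -213.5, -239, 20, 0], [0, -213.5, -239, 20, 0], [0, -213.5, -239, 20, 0]],
])

```text
time_s: 10.57
eef_pos: [0.6275, 0.013, 0.1007]
eef_rot: [-0.001, 0.151, 0.989, 0.0]
wrist_force: [-0.0, 0.1, -0.3]
opening: 0.293
grasp_force: 60.2
```

```bash
cat > hole.py <<'E'
from h import *
for n,c0 in(("scene",(313,241)),("top",(307.5,177.5))):
    I=cv2.imread(f"pics/{n}0.png"); g=I.max(2).astype(float); v,u=np.mgrid[:400,:640]; k=np.hypot(u-c0[0],v-c0[1])<6
    bg=np.percentile(g[k],85); lo=g[k].min(); w=np.clip((bg-g)/(bg-lo)-.15,0,None)*k; c=((w*u).sum()/w.sum(),(w*v).sum()/w.sum())
    print(n,np.round(c,2),ray(n,c,.012).round(4))
E
python3 hole.py; sed -i 's/"pics/"pics/' ft.py; python3 ft.py
```

```text
scene [313.03 241.56] [[0.6292 0.0132 0.012 ]]
top [307.65 176.95] [[0.6291 0.0143 0.012 ]]
[0.6269 0.0145 0.1007] [ 0.2 -0.  -1.3]
n 35 27 cost 6.2 dc mm [-6.   1.5  0.9] along 6.1 tilt 9.9
n 35 27 cost 6.2 dc mm [-6.   1.5  0.9] along 6.1 tilt 9.9
n 35 27 cost 6.2 dc mm [-6.   1.5  0.9] along 6.1 tilt 9.9
```

>>> move_arm([
  [[0, 1, 0, 30, 0], [0, 1, 0, 50, 0], [0, 1, 0, 62, 0], [0, 1, 0, 66, 0], [0, 1, 0, 69, 0], [0, 1, 0, 72, 0], [0, 1, 0, 75, 0], [0, 1, 0, 77, 0], [0, 1, 0, 77, 0], [0, 1, 0, 77, 0]],
])

```text
time_s: 11.45
eef_pos: [0.627, 0.0149, 0.0252]
eef_rot: [0.001, 0.149, 0.989, -0.0]
wrist_force: [1.3, -1.3, 0.7]
opening: 0.291
grasp_force: 60.2
```

>>> move_arm([
  [[0, 0, 0, 2, 0], [0, 0, 0, 4, 0], [0, 0, 0, 5, 0], [0, 0, 0, 6, 0], [0, 0, 0, 7, 0], [0, 0, 0, 8, 0], [0, 0, 0, 8, 0], [0, 0, 0, 8, 0], [0, 0, 0, 8, 0], [0, 0, 0, 8, 0]],
])

```text
time_s: 12.28
eef_pos: [0.6282, 0.0144, 0.0194]
eef_rot: [0.002, 0.149, 0.989, -0.0]
wrist_force: [-3.4, -2.5, 15.1]
opening: 0.293
grasp_force: 62.1
```

```bash
cat > tr.py <<'E'
from h import *
p,d=camera("scene"); s=ctrl.get_obs(); e=s["eef_pos"]; print(e.round(4),s["wrist_force"].round(1))
C=cloud("scene",d); H,S,V=cv2.split(cv2.cvtColor(p,cv2.COLOR_BGR2HSV)); v,u=np.mgrid[:400,:640]
tw=(S<70)&(V>140)&(np.hypot(u-328,v-224)<50)&(abs(C[...,2]-.014)<.008); tw,_,k=comp(tw); ys,xs=np.nonzero(tw)
print("tray",k,cv2.minAreaRect((ray("scene",np.c_[xs,ys],.014)[:,:2]*1000).astype(np.float32)))
br=(S>110)&(H>8)&(H<32)&(np.hypot(u-313,v-238)<22); print("brass",br.sum(),u[br].mean(),v[br].mean(),"z pct",np.percentile(C[br][:,2],[2,10,50,90,98]).round(4))
fittilt(p,d,e+[.001,-.001,.003],(-.955,.295))
cv2.imwrite("last.png",p)
E
python3 tr.py
```

```text
[0.6282 0.0144 0.0194] [-2.9 -2.9 15.5]
tray 632 ((563.537841796875, 3.3679733276367188), (169.46983337402344, 44.11873245239258), 20.20749855041504)
brass 29 308.9310344827586 238.10344827586206 z pct [0.0216 0.025  0.0312 0.0361 0.0684]
n 106 25 cost 66.0 dc mm [12.3 -8.3  1.2] along -14.2 tilt -12.9
n 106 25 cost 73.2 dc mm [14.4 -8.4  2.2] along -16.2 tilt -28.6
n 106 25 cost 73.2 dc mm [14.4 -8.4  2.2] along -16.2 tilt -28.6
```

>>> move_arm([
  [[0, 0, 0, 3, 0], [0, 0, 0, 6, 0], [0, 0, 0, 6, 0], [0, 0, 0, 3, 0], [0, 0, 0, -1, 0], [0.3, 0, 0, -1, 0], [0.45, 0, 0, -1, 0], [0.6, 0, 0, -1, 0], [0.6, 0, 0, -1, 0], [0.6, 0, 0, -1, 0]],
])

```text
time_s: 13.17
eef_pos: [0.6257, 0.0154, 0.0168]
eef_rot: [-0.001, 0.149, 0.989, 0.0]
wrist_force: [-0.4, 0.0, 0.2]
opening: 0.603
grasp_force: 0.0
```

>>> move_arm([
  [[0.6, 0, 0, -10, 0], [0.6, 0, 0, -30, 0], [0.6, 0, 0, -60, 0], [0.6, 0, 0, -100, 0], [0.3, 0, 0, -130, 0], [0.0, 0, 0, -130, 0], [0.0, 0, 0, -130, 0], [0.0, 0, 0, -130, 0], [0.0, 0, 0, -130, 0], [0.0, 0, 0, -130, 0]],
])

```text
time_s: 14.0
eef_pos: [0.6253, 0.0153, 0.1458]
eef_rot: [-0.002, 0.149, 0.989, 0.0]
wrist_force: [0.3, -0.1, -0.6]
opening: 0.001
grasp_force: 0.0
```

```bash
sed -i 's/e+\[.001,-.001,.003\]/np.array([.629,.0137,.021])/' tr.py; python3 tr.py; python3 - <<'E'
from h import *
p=cv2.imread("last.png"); t,d=camera("top"); 
f=lambda q,c:cv2.resize(q[c[1]-35:c[1]+35,c[0]-35:c[0]+35],(400,400),interpolation=cv2.INTER_CUBIC)
cv2.imwrite("pics/seat.png",np.hstack([f(p,(320,228)),f(t,(314,195))]))
E
```

```text
[0.6255 0.0153 0.1459] [-1.1  0.5  0. ]
tray 1088 ((565.8462524414062, -8.995376586914062), (170.1827850341797, 71.65441131591797), 22.337080001831055)
brass 107 315.25233644859816 238.6448598130841 z pct [0.0193 0.0219 0.0289 0.0305 0.5739]
n 170 48 cost 125.3 dc mm [ 5.3 -4.6  1.7] along -6.5 tilt -0.7
n 170 48 cost 125.3 dc mm [ 5.3 -4.6  1.7] along -6.5 tilt -0.7
n 170 48 cost 125.3 dc mm [ 5.3 -4.6  1.7] along -6.5 tilt -0.7
```

View pics/seat.png

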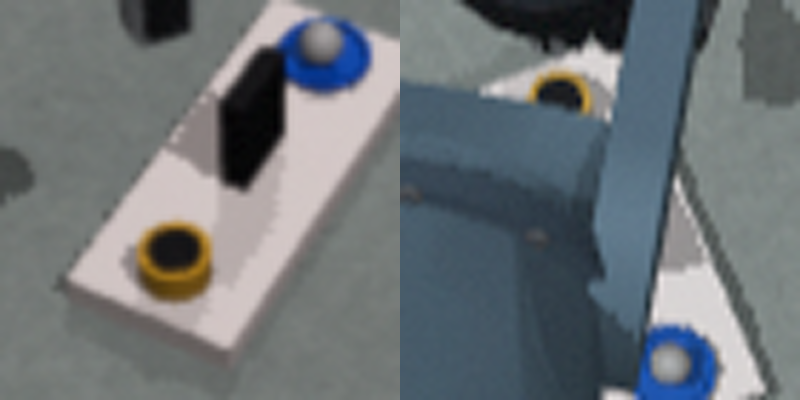

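The crop shows the mount upright and flat in the tray hole with its black face up, and the ball still in the dish. I'll check the head height and locate the handle.

```bash
cat > hd.py <<'E'
from h import *
p,d=camera("scene"); C=cloud("scene",d); H,S,V=cv2.split(cv2.cvtColor(p,cv2.COLOR_BGR2HSV))
hole=np.array([.629,.0115]); r=np.hypot(*(C[...,:2]-hole).transpose(2,0,1))
bk=(V<60)&(r<.014)&(C[...,2]<.06); tw=(S<70)&(V>150)&(r<.03)&(r>.016)&(C[...,2]<.03)
print("black",bk.sum(),np.median(C[bk],0).round(4),"white z",tw.sum(),np.median(C[tw][:,2]).round(4))
P=C[bk]; A=np.c_[P[:,:2]-P[:,:2].mean(0),np.ones(len(P))]; print("slope",np.linalg.lstsq(A,P[:,2],rcond=None)[0].round(3))
h=(V<70)&(abs(C[...,0]-.567)<.04)&(abs(C[...,1]+.009)<.04)&(C[...,2]>.02)&(C[...,2]<.075)
for lo,hi in((.02,.055),(.058,.07)):
    m=h&(C[...,2]>lo)&(C[...,2]<hi); q=C[m]; print("handle",m.sum(),q.mean(0).round(4),cv2.minAreaRect((q[:,:2]*1000).astype(np.float32)))
for o in("ball_center",):
    for r_ in outline_of(o,"scene")[:1]:
        print(r_["conf"],r_["bbox"],ray("scene",r_["bbox"][:2],.025))
E
python3 hd.py
```

```text
black 43 [0.6247 0.0158 0.0302] white z 231 0.0155
slope [0.03  0.058 0.03 ]
handle 121 [ 0.5721 -0.0023  0.0383] ((567.2847900390625, -3.542527198791504), (36.70737075805664, 10.504977226257324), 6.601898193359375)
handle 71 [ 0.5688 -0.0058  0.0625] ((567.7083740234375, -6.852987289428711), (35.54996109008789, 10.545623779296875), 21.206857681274414)
0.56 [353.5, 156.2, 38.7, 30.0] [[ 0.37917308 -0.13324173  0.025     ]]
```

>>> move_arm([
  [[0.4, 50, -40, 20, -0.684], [0.7, 50, -40, 30, -0.684], [0.7, 50, -40, 40, -0.684], [0.7, 50, -40, 40, -0.684], [0.7, 50, -40, 40, -0.684], [0.7, 50, -40, 40, -0.684], [0.7, 50, -40, 40, -0.684], [0.7, 50, -40, 40, -0.684], [0.7, 50, -40, 40, -0.684], [0.7, 50, -40, 40, -0.684]],
])

```text
time_s: 15.03
eef_pos: [0.5669, -0.0083, 0.1076]
eef_rot: [-0.0, -0.19, 0.982, 0.0]
wrist_force: [-0.1, 0.1, -0.1]
opening: 0.7
grasp_force: 0.0
```

```bash
python3 - <<'E'
from h import *
s=ctrl.get_obs(); print(s["q"].round(2)); e=s["eef_pos"]; w,x,y,z=s["eef_rot"]; M=R.from_quat([x,y,z,w]).as_matrix(); print(e,M.round(3))
print("to tray, tool axes mm",(M.T@(np.array([.566,-.008,.029])-e)*1e3).round(1))
# lamp
p,d=cv2.imread("pics/scene0.png"),0
for n,c0 in(("scene",(285,138)),("top",(440,236))):
    I=cv2.imread(f"pics/{n}0.png"); H,S,V=cv2.split(cv2.cvtColor(I,cv2.COLOR_BGR2HSV)); v,u=np.mgrid[:400,:640]
    m=(V>180)&(S>25)&(H>15)&(H<45)&(np.hypot(u-c0[0],v-c0[1])<30); m,c,k=comp(m)
    yx=np.argwhere(m); el=cv2.fitEllipse(cv2.convexHull(yx[:,::-1].astype(np.int32))); print(n,k,el,ray(n,el[0],.04),ray(n,c,.04))
    g=ray(n,yx[:,::-1],.04); print(np.ptp(g,axis=0))
E
```

```text
[-0.22  0.3   1.73 -0.    1.11 -2.18]
[ 0.56693672 -0.00829906  0.1076037 ] [[-0.928 -0.374 -0.   ]
 [-0.374  0.928 -0.   ]
 [ 0.     0.    -1.   ]]
to tray, tool axes mm [ 0.8  0.6 78.6]
scene 374 ((284.04754638671875, 136.7504119873047), (16.472270965576172, 27.94446563720703), 84.9208755493164) [[ 0.48037375 -0.30632496  0.04      ]] [[ 0.48032055 -0.3061279   0.04      ]]
[7.55458543e-02 7.64378917e-02 2.22044605e-16]
top 817 ((439.9403381347656, 235.5697021484375), (31.076343536376953, 32.7972412109375), 121.65583801269531) [[ 0.47914791 -0.30411355  0.04      ]] [[ 0.47915811 -0.30413376  0.04      ]]
[0.07457195 0.0770102  0.        ]
```

>>> move_arm([
  [[0.7, 1, 1, 30, 0], [0.7, 1, 1, 55, 0], [0.7, 1, 1, 70, 0], [0.7, 1, 1, 77, 0], [0.7, 1, 1, 79, 0], [0.5, 1, 1, 79, 0], [0.3, 1, 1, 79, 0], [0.2, 1, 1, 79, 0], [0.1, 1, 1, 79, 0], [0.0, 1, 1, 79, 0]],
])

```text
time_s: 15.87
eef_pos: [0.5667, -0.0081, 0.0299]
eef_rot: [0.001, -0.191, 0.982, -0.0]
wrist_force: [0.3, -1.1, 3.9]
opening: 0.131
grasp_force: 61.4
```

>>> move_arm([
  [[0, 0, 0, 0, 0], [0, 0, 0, 0, 0], [0, 0, 0, 0, 0], [0, 0, 0, 0, 0], [0, 0, 0, -2, 0], [0, 0, 0, -5, 0], [0, 0, 0, -9, 0], [0, 0, 0, -13, 0], [0, 0, 0, -16, 0], [0, 0, 0, -18, 0]],
])

```text
time_s: 16.7
eef_pos: [0.5657, -0.0078, 0.047]
eef_rot: [0.0, -0.191, 0.982, -0.0]
wrist_force: [0.4, -0.5, -4.5]
opening: 0.134
grasp_force: 60.1
```

```bash
cat > lv.py <<'E'
from h import *
p,d=camera("scene"); s=ctrl.get_obs(); e=s["eef_pos"]; print(e.round(4),s["eef_rot"].round(4),s["wrist_force"].round(1),s["torque"].round(2))
C=cloud("scene",d); H,S,V=cv2.split(cv2.cvtColor(p,cv2.COLOR_BGR2HSV)); zt=e[2]-.015
m=(S<70)&(V>130)&(abs(C[...,2]-zt)<.02)&(np.hypot(*(C[...,:2]-e[:2]).transpose(2,0,1))<.1); m,_,k=comp(m); P=C[m]
for _ in range(4):
    c=P.mean(0); n=np.linalg.svd(P-c)[2][2]; n*=np.sign(n[2]); P=P[abs((P-c)@n)<.003]
print("tray",k,"top z at tcp",(c[2]-(n[:2]@(e[:2]-c[:2]))/n[2]).round(4),"normal",n.round(3))
print("rect",cv2.minAreaRect((P[:,:2]*1000).astype(np.float32)))
g=(S<60)&(np.hypot(*(C[...,:2]-e[:2]).transpose(2,0,1))<.09)
bl=(S>150)&(H>100)&(H<125)&(np.hypot(*(C[...,:2]-e[:2]).transpose(2,0,1))<.1)&(C[...,2]>zt-.01); print("dish",bl.sum(),np.median(C[bl],0).round(3))
br=(S>110)&(H>8)&(H<32)&(np.hypot(*(C[...,:2]-e[:2]).transpose(2,0,1))<.1)&(C[...,2]>zt-.01); print("brass",br.sum(),np.median(C[br],0).round(3))
c=proj("scene",np.median(C[bl],0)+[0,0,.008])[0].round().astype(int); w=C[c[1]-5:c[1]+6,c[0]-5:c[0]+6]; sv=S[c[1]-5:c[1]+6,c[0]-5:c[0]+6]; print("ball px",(sv<70).sum(),np.median(w[sv<70],0).round(3))
cv2.imwrite("last.png",p)
E
python3 lv.py
```

```text
[ 0.566  -0.0078  0.0473] [ 4.000e-04 -1.910e-01  9.816e-01 -2.000e-04] [ 0.5  0.4 -3.8] [-0.   -0.01  0.01]
tray 1118 top z at tcp 0.0325 normal [-0.001  0.004  1.   ]
rect ((565.98046875, -8.049980163574219), (170.9381561279297, 71.81541442871094), 22.05353355407715)
dish 3 [0.559 0.042 0.115]
brass 130 [0.627 0.023 0.046]
ball px 107 [0.557 0.036 0.121]
```

The tray is lifted, level (normal within 0.3°) and centred under the TCP. Now I'll lift smoothly and carry it gently.

>>> move_arm([
  [[0, 0, 0, -4, 0], [0, 0, 0, -12, 0], [0, 0, 0, -23, 0], [0, 0, 0, -37, 0], [0, 0, 0, -52, 0], [0, 0, 0, -67, 0], [0, 0, 0, -81, 0], [0, 0, 0, -92, 0], [0, 0, 0, -99, 0], [0, 0, 0, -102, 0]],
])

```text
time_s: 17.58
eef_pos: [0.5664, -0.0079, 0.1505]
eef_rot: [0.001, -0.191, 0.982, -0.001]
wrist_force: [0.8, 0.7, -3.9]
opening: 0.128
grasp_force: 60.1
```

>>> move_arm([
  [[0, 0.6, -0.8, 0, 0], [0, 2.2, -2.8, 0, 0], [0, 4.6, -5.9, 0, 0], [0, 8, -10.2, 0, 0], [0, 12.4, -15.7, 0, 0], [0, 17.6, -22.4, 0, 0], [0, 23.8, -30.3, 0, 0], [0, 30.6, -38.9, 0, 0], [0, 37.4, -47.6, 0, 0], [0, 44.2, -56.2, 0, 0]],
])

```text
time_s: 18.42
eef_pos: [0.5453, -0.0778, 0.1486]
eef_rot: [-0.0, -0.191, 0.982, -0.0]
wrist_force: [1.3, 0.4, -3.6]
opening: 0.133
grasp_force: 60.1
```

>>> move_arm([
  [[0, 6.8, -8.65, 0, 0], [0, 13.6, -17.3, 0, 0], [0, 20.4, -25.95, 0, 0], [0, 27.2, -34.6, 0, 0], [0, 34, -43.25, 0, 0], [0, 40.8, -51.9, 0, 0], [0, 47.6, -60.55, 0, 0], [0, 54.4, -69.2, 0, 0], [0, 61.2, -77.85, 0, 0], [0, 68, -86.5, 0, 0]],
])

```text
time_s: 19.25
eef_pos: [0.5147, -0.1832, 0.1486]
eef_rot: [-0.0, -0.191, 0.982, -0.0]
wrist_force: [-0.0, -0.1, -3.6]
opening: 0.132
grasp_force: 60.2
```

>>> move_arm([
  [[0, 6.8, -8.65, 0, 0], [0, 13.6, -17.3, 0, 0], [0, 20.4, -25.95, 0, 0], [0, 27.2, -34.6, 0, 0], [0, 34, -43.25, 0, 0], [0, 40.8, -51.9, 0, 0], [0, 47.6, -60.55, 0, 0], [0, 54.4, -69.2, 0, 0], [0, 60.6, -77.1, 0, 0], [0, 65.8, -83.8, 0, 0]],
])

```text
time_s: 20.08
eef_pos: [0.4851, -0.2857, 0.1486]
eef_rot: [-0.0, -0.191, 0.982, -0.0]
wrist_force: [0.6, 0.8, -4.4]
opening: 0.131
grasp_force: 60.2
```

>>> move_arm([
  [[0, 4.3, -5.5, 0, 0], [0, 7.7, -9.8, 0, 0], [0, 10.2, -13, 0, 0], [0, 11.7, -14.9, 0, 0], [0, 12.7, -16.1, 0, 0], [0, 13.3, -17, 0, 0], [0, 13.3, -17, 0, 0], [0, 13.3, -17, 0, 0], [0, 13.3, -17, 0, 0], [0, 13.3, -17, 0, 0]],
])

```text
time_s: 20.92
eef_pos: [0.4796, -0.305, 0.1487]
eef_rot: [0.0, -0.191, 0.982, 0.0]
wrist_force: [0.6, 0.4, -4.7]
opening: 0.132
grasp_force: 60.2
```

```bash
python3 lv.py; python3 - <<'E'
from h import *
p=cv2.imread("last.png"); c=proj("scene",[.48,-.305,.13])[0].astype(int); print(c)
cv2.imwrite("pics/final.png",cv2.resize(p[max(0,c[1]-50):c[1]+50,c[0]-65:c[0]+65],None,fx=6,fy=6,interpolation=cv2.INTER_CUBIC))
E
```

```text
[ 0.4796 -0.305   0.1486] [-0.     -0.1911  0.9816  0.    ] [ 0.2  0.  -3.9] [0.07 0.01 0.03]
tray 578 top z at tcp 0.1343 normal [0.001 0.    1.   ]
rect ((478.8533020019531, -305.234375), (172.70579528808594, 72.48384857177734), 21.873558044433594)
dish 64 [ 0.425 -0.324  0.137]
brass 128 [ 0.533 -0.278  0.149]
ball px 57 [ 0.424 -0.328  0.146]
[281 108]
```

View pics/final.png

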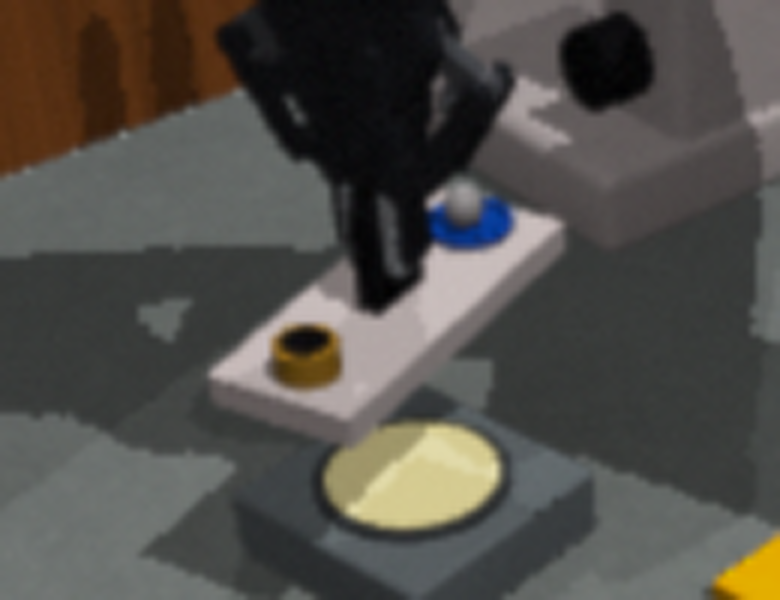

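The last picture shows the tray level and centred over the window, with the mount flat in its hole (crop 305,355) and the ball in its dish (465,205). Its underside measures about 80 mm above the glass.

```bash
python3 -c "
from bench import order; print(order.hand_in())"
```

```text
the job is handed in; nothing more can be done
None
```

The job is handed in: the mount is seated in the tray, and the gripper holds the tray level and centred about 8 cm above the lit window with the ball still in its dish; the hand-in returned no verdict.

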